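Put the washed press plate back into the burger press

ROBOT

A 6-joint arm with a two-finger parallel gripper is mounted at the origin on a cart in front of the work surface, level with it; the furniture and walls round the work are solid. World frame = base frame: x ahead of the robot, y to its left, z up, the work surface at z = 0. Lengths are in mm, angles in degrees, forces in N, time in s.
With the tool pointing down it reaches from about 300 to 850 mm from the base axis. Payload 4.2 kg.
Tool frame: the origin (TCP) lies midway between the tips of the shut fingers; the grasp point (between the pads) lies 19 mm behind it; z points along the fingers, y is the line along which they close (so a half turn about z gives the same grasp; the last joint's range is limited). The gripper opens to 91 mm and grips with 3 to 60 N. Pads are 32 mm wide; open, the fingers measure 118 mm over their backs; the gripper's body (76 mm by 178 mm) begins 60 mm behind the grasp point.
Start: joints at [-75, 18.312, 89.639, -0, 72.044, -1.146], TCP at [159.902, -552.336, 213.976] pointing down, gripper open.
Joint ranges: [-177.97, 177.97], [-48.28, 115.42], [12.27, 149.76], [-77.06, 257.06], [2.81, 150.46], [-146.56, 146.56]. Speed limits (degrees/s): [147.25, 147.25, 180, 180, 180, 180].

INTERFACE

Orientations are given as [roll, pitch, yaw] about the fixed x, y, z axes, in that order (R = Rz(yaw) Ry(pitch) Rx(roll)).
In Python, from workcell import env, vision gives the robot as it stands (env), with the cameras (vision).
- The arm moves only by the tool hand_motion, called after "Request:" as a command line: name --argument value ..., lists and objects as JSON in quotes. Schema: {"type":"object","properties":{"steps":{"type":"string"},"jaw":{"type":"number"},"force":{"type":"number"},"only":{"type":"string"},"quiet":{"type":"boolean"},"lines":{"type":"string"}},"required":["steps"],"additionalProperties":false}. steps is a string of 1 to 8 rows, one to a line, with the numbers parted by spaces; each row has 6 numbers: dx, dy, dz in mm, then a rotation vector rx, ry, rz in degrees; each row shifts and turns the commanded pose from where the row before left it, along the tool's axes as they then stand; what a row does not reach is not made up. A row lasts 1/10 s, in which the tool goes at most 50 mm and 8.59 degrees, less where a joint would pass 70% of its speed; a pose out of reach is approached as far as the arm can. jaw is the finger opening in mm, set as the call begins (left out keeps the last). The fingers move at their own pace and stop on an object; force is the grip in N (left out, the last holds). Time passes only in rows, so rows that do not move let the fingers close. The tool returns the time, the measured TCP pose, the force, the opening and the grip force at its end. only (a regular expression) keeps the lines of the reply that match it, lines (a string "A,B") keeps lines A to B, and quiet returns only ok. Input that does not fit is refused with a message, and nothing moves.
- env.state(): the state, without advancing time (a new reading comes with each control period).
- vision.grab_frame(name): name is "scene" or "top" or "wrist"; returns the picture (420x560x3 uint8, blue, green, red); there is no depth.
- vision.camera_model(name): a dict with "fx", "fy", "cx", "cy" (pixels), "T" (4x4, takes a point from camera to world coordinates). Camera axes: x right, y up, looking along -z (the intrinsics and any distortion apply to the point x, -y, -z); pixel columns grow to the right and rows downward; lengths in mm; the calibration is good to about 2 mm. A picture is of the moment at which its call begins: read the wrist's pose just before it. camera_model takes no time and is no camera call; for the wrist camera it gives the pose at the moment of the call.
- env.job_done(): hands the job in; it is judged then, once.
The state is a dict: "time_s": time; "qpos": joint angles; "qvel": joint speeds; "effort": joint torques, N m; "ee_pos": TCP position; "ee_rot": TCP orientation; "force": force on the tool from outside, world axes, zero at the start; "torque": the same for the moment, N m; "gripper_width": finger opening in mm; "gripper_force": force on a finger pad.
Only numpy, scipy, OpenCV 4.12 (cv2) and the standard library are available. Lean on these libraries where they do the work, as an engineer would, in place of code of your own. Each camera call takes 0.05 s, during which the arm holds its last target. There are 200 camera calls.

TASK

Get the washed burger press ready for service: take the press plate whose outline matches the mould of the press, seat it fully home and flat in the mould with its grip rib up, let go of it, then gently bring the lever down until its pad rests on the plate's rib. Do not drop the plate, and leave the other plate and the other things standing about where they are.

Things in the scene. Friction and masses are not known exactly. Their poses are not given: they have to be found in the camera images.
- burger_press: Burger press, fixed: grey base on rubber feet, a square steel mould on it, a raised lever hinged at its back. Origin at worktop level under the mould's centre; +x towards the hinge (base reaches 135 mm that way), -x towards the front (105 mm); base 130 mm wide. Hinge axis along y at x = +110 mm, 98 mm above the worktop; its cheeks at y = +-56 mm reach up to 115 mm.
- mould_seat (a point): Centre of the floor of the mould's cavity, 24 mm above the worktop; axes as the press. The cavity is square, 84 x 84 mm, sides along x and y, 20 mm deep with a 3 mm lead-in chamfer; the mould is 112 x 112 mm outside, its rim 44 mm above the worktop.
- press_lever (a joint): Lever angle: 0 = level, down, its pad just resting on the rib of a seated plate (stop at -0.06 with no plate); grows as it is raised; 1.57 = upright; stop at 1.75. Starts raised, 1.35 to 1.65. The hinge is stiff: the lever stays where it is left; moving it takes about 1 to 6 N at the handle.
- lever_handle (a point): Middle of the lever's handle, 195 mm from the hinge axis: a round black bar, 22 mm diameter, 72 mm long, along the press's y between the lever's two arms (8 mm thick bars at y = +-40 mm). 98 mm above the worktop with the lever down, about 290 mm upright. Axes as the press when the lever is down. A bridge between the arms, 110 mm from the hinge, carries the round pad.
- square_plate: Loose square dark steel-grey press plate, 80 x 80 x 12 mm, sides along its x and y, bottom edge stepped in 2 mm; on top a central grip rib 46 mm long along the plate's x, 16 mm thick along y, rising 40 mm above the plate (top 52 mm above the underside). About 0.25 kg. Origin at the centre of the underside, z up. Any quarter turn fits the mould.
- round_plate: The other loose dark steel-grey press plate: a disc of 80 mm diameter, 12 mm thick, with the same grip rib; belongs to the spare round mould. Origin at the centre of the underside.
- round_mould: Spare steel mould 112 x 112 x 20 mm with a round hole of 84 mm, lying at the right. Origin at the centre of the underside. Bystander.
- prep_cup: Small steel prep cup, 70 mm diameter, 42 mm high, behind and to the left of the press. Bystander.
- dredger: Steel shaker with a handle, 109 mm high, at the right. Bystander.

How it is judged (in metres and radians):
On the way:
1. The square plate sits flat on the floor of the mould, let go, while the lever is still up (horizontal distance between square_plate and mould_seat below 0.006 m and z of square_plate in the frame of mould_seat below 0.003 m and angle between square_plate's own z axis and vertical below 0.05 rad and contact force between the fingers and square_plate below 0.1 N and value of joint press_lever above 0.6 rad), for 0.2 s.
At the end, for the whole second after the job is handed in: The square plate lies at rest on the floor of the mould (centre within 6 mm, underside within 3 mm of the floor, tilt under 0.05 rad, rib up) and the lever is down with its pad on the rib (lever angle under 0.04 rad) (horizontal distance between square_plate and mould_seat below 0.006 m and z of square_plate in the frame of mould_seat below 0.003 m and angle between square_plate's own z axis and vertical below 0.05 rad and value of joint press_lever below 0.04 rad and linear speed of square_plate below 0.01 m/s); the robot touches nothing.
It fails at once if the lever is slammed (falls or is swung down faster than 2.5 rad/s) (velocity of joint press_lever below -2.5 rad/s).
It fails at once if the square plate is dropped (moves faster than 0.5 m/s out of the fingers) (linear speed of square_plate above 0.5 m/s and contact force between the fingers and square_plate below 0.05 N).
It fails at once if the round plate is moved by more than 30 mm (distance of round_plate from where it was at the start of the episode above 0.03 m).
It fails at once if the spare mould, the prep cup beside the press or the shaker is moved by more than 30 mm (distance of any of round_mould, prep_cup, dredger from where it was at the start of the episode above 0.03 m).
It also fails if it takes over 58 s, if anything falls off the work surface, if the arm or the gripper's body presses on something with over 40 N, if the wrist force passes 120 N, or if a joint passes its speed limit or range.

## Working session

There is one attempt and no reset: what is moved stays moved. The work goes in short steps, Python scripts to look and compute and a tool call to move; the robot and the scene stay as the last step left them, time stands still between calls to the robot, and variables do not carry over. Pictures are saved under pics/ and viewed, at most 10 in all, crops included, and the job is handed in when it is done.

```bash
ls; mkdir -p pics; python3 - <<'E'
from workcell import env, vision
import cv2,numpy as np
for n in("scene","top"):
    cv2.imwrite(f"pics/{n}0.png",vision.grab_frame(n)); m=vision.camera_model(n)
    print(n,{k:(np.round(v,3).tolist() if k=="T" else v) for k,v in m.items()})
s=env.state();print(s["ee_pos"],s["ee_rot"],s["time_s"])
E
```

```text
pics
workcell.py
scene {'fx': 421.96653543948287, 'fy': 421.96653543948287, 'cx': 284.7532411033893, 'cy': 209.3040594628372, 'T': [[-0.557, 0.435, -0.708, -396.62], [-0.831, -0.282, 0.48, 727.927], [0.009, 0.855, 0.518, 734.283], [0.0, 0.0, 0.0, 1.0]]}
top {'fx': 413.56274025581297, 'fy': 413.56274025581297, 'cx': 279.47001830951626, 'cy': 217.5511219238781, 'T': [[-0.029, 0.997, -0.065, 385.461], [-1.0, -0.029, 0.006, 107.926], [0.004, 0.065, 0.998, 1296.467], [0.0, 0.0, 0.0, 1.0]]}
[ 159.78027485 -551.87925918  213.20729483] [-1.79908703e+02 -1.74069576e-03  1.61454329e+01] 0.1
```

View pics/top0.png

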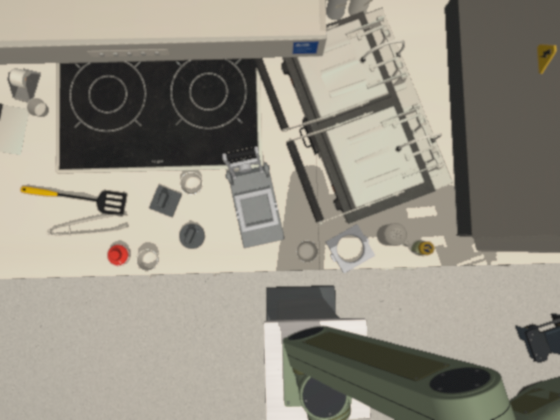

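View pics/scene0.png

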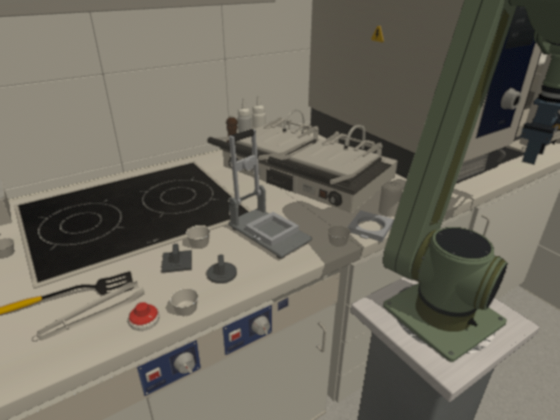

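Top view: the square plate is at about (165,200), the round plate at (192,235), the mould at about (258,209), the prep cup at (191,181), and the lever is raised near (245,160). The scene view agrees: square plate (177,258), round plate (221,270).

```bash
cat > h.py <<'E'
from workcell import env, vision
import cv2,numpy as np
from scipy.spatial.transform import Rotation as R
def ray(m,u,v,z):
    T=np.array(m["T"]);d=T[:3,:3]@np.array([(u-m["cx"])/m["fx"],-(v-m["cy"])/m["fy"],-1.0])
    o=T[:3,3];return o+d*(z-o[2])/d[2]
def proj(m,p):
    T=np.array(m["T"]);q=T[:3,:3].T@(np.array(p)-T[:3,3]);return m["cx"]+m["fx"]*q[0]/-q[2],m["cy"]+m["fy"]*q[1]/q[2]
def tool():
    s=env.state();return np.array(s["ee_pos"]),R.from_euler("xyz",s["ee_rot"],degrees=True)
def delta(target,yaw=None):
    p,r=tool();print("pos",p.round(1),"rot",r.as_euler("xyz",degrees=True).round(2))
    print("tool delta",r.inv().apply(np.array(target)-p).round(1))
    if yaw is not None:
        q=R.from_euler("xyz",[180,0,yaw],degrees=True);print("rotvec",np.degrees((r.inv()*q).as_rotvec()).round(2))
E
python3 - <<'E'
from h import *
m=vision.camera_model("top");im=cv2.imread("pics/top0.png")
g=cv2.cvtColor(im,6)
for (u,v,z,n) in[(165,200,12,"sq"),(192,235,12,"rd"),(258,209,44,"mould"),(191,181,42,"cup"),(350,247,20,"rm"),(393,233,109,"dredger"),(307,251,40,"cup2"),(148,256,40,"cup3")]: print(n,ray(m,u,v,z).round(0))
crop=im[140:270,130:310]; cv2.imwrite("pics/c1.png",cv2.resize(crop,None,fx=4.4,fy=4.4,interpolation=2))
mask=((g<100)&(g>0)).astype(np.uint8)[185:255,145:215]
n,l,st,c=cv2.connectedComponentsWithStats(mask)
for i in range(1,n):
    if st[i,4]>100: print(st[i],c[i]+[145,185], cv2.minAreaRect(np.argwhere(l==i)[:,::-1].astype(np.float32)))
E
```

```text
sq [534. 456.  12.]
rd [423. 373.  12.]
mould [495. 165.  44.]
cup [587. 368.  42.]
rm [ 371. -114.   20.]
dredger [ 409. -224.  109.]
cup2 [363.  20.  40.]
cup3 [362. 502.  40.]
[  6   2  29  29 543] [165.03314917 200.56169429] ((20.094829559326172, 15.61207103729248), (23.241241455078125, 23.89777374267578), 23.198589324951172)
[ 36  39  23  23 423] [191.63120567 235.35224586] ((47.0, 50.0), (22.0, 22.0), 90.0)
```

View pics/c1.png

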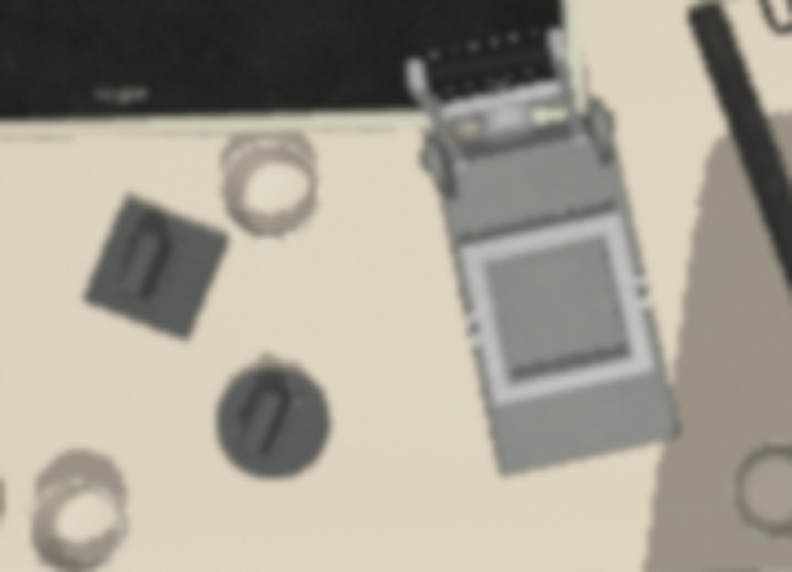

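Request:
hand_motion --steps "29 -36 -13 0 0 0\n29 -36 -13 0 0 0\n29 -36 -13 0 0 0\n29 -36 -13 0 0 0\n29 -36 -13 0 0 0\n29 -36 -13 0 0 0\n29 -36 -13 0 0 0" --jaw 91

```text
time_s: 0.8
ee_pos: [284.9, -251.9, 305.2]
ee_rot: [-180.0, -0.0, 16.1]
force: [0.8, 0.8, -0.3]
gripper_width: 91.2
gripper_force: 0.0
```

Request:
hand_motion --steps "29 -36 -13 0 0 0\n29 -36 -13 0 0 0\n29 -36 -13 0 0 0\n29 -36 -13 0 0 0\n29 -36 -13 0 0 0\n29 -36 -13 0 0 0"

```text
time_s: 1.4
ee_pos: [391.9, 4.0, 383.4]
ee_rot: [180.0, -0.0, 16.2]
force: [0.7, -0.8, 0.5]
gripper_width: 91.3
gripper_force: 0.0
```

```bash
python3 - <<'E'
from h import *
p,r=tool();m=vision.camera_model("wrist");T=np.array(m["T"])
print(m["fx"],m["cx"],m["cy"],"cam in tool",r.inv().apply(T[:3,3]-p).round(1));print((r.inv().as_matrix()@T[:3,:3]).round(3))
delta([490,440,380],156)
delta([470,150,380])
E
```

```text
335.7933371166584 284.3433642300638 209.66741664673654 cam in tool [  71.5    0.4 -170.8]
[[ 0.001  0.968  0.253]
 [ 1.    -0.001 -0.   ]
 [-0.     0.253 -0.968]]
pos [391.9   4.  383.4] rot [179.98  -0.    16.16]
tool delta [ 215.6 -391.5    3.2]
rotvec [ 2.0000e-02  3.0000e-02 -1.3984e+02]
pos [391.9   4.  383.4] rot [179.98  -0.    16.16]
tool delta [ 115.7 -118.5    3.3]
```

Request:
hand_motion --steps "25 -42 0 0 0 -0.5\n26 -43 0 0 0 -0.5\n26 -43 0 0 0 -0.5\n0 0 0 0 0 -8.5\n0 0 0 0 0 -8.5\n0 0 0 0 0 -8.5\n0 0 0 0 0 -8.5\n0 0 0 0 0 -8.5"

```text
time_s: 2.2
ee_pos: [428.6, 146.3, 382.4]
ee_rot: [-180.0, 0.1, 60.5]
force: [-0.0, 0.3, 0.2]
gripper_width: 90.8
gripper_force: 0.0
```

Request:
hand_motion --steps "0 0 0 0 0 -8.5\n0 0 0 0 0 -8.5\n0 0 0 0 0 -8.5\n0 0 0 0 0 -8.5\n0 0 0 0 0 -8.5\n0 0 0 0 0 -8.5\n0 0 0 0 0 -8.5\n0 0 0 0 0 -8.5"

```text
time_s: 3.0
ee_pos: [428.6, 146.2, 382.5]
ee_rot: [-179.9, -0.0, 128.5]
force: [0.3, 0.2, -0.1]
gripper_width: 90.8
gripper_force: 0.0
```

Request:
hand_motion --steps "0 0 0 0 0 -8.5\n0 0 0 0 0 -8.5\n0 0 0 0 0 -8.5\n0 0 0 0 0 -8.5\n0 0 0 0 0 -8.5\n0 0 0 0 0 -8.5\n0 0 0 0 0 -8.5\n0 0 0 0 0 0"

```text
time_s: 3.8
ee_pos: [428.7, 146.2, 382.5]
ee_rot: [-180.0, -0.0, -172.4]
force: [-0.3, 0.6, -0.2]
gripper_width: 90.9
gripper_force: 0.0
```

```bash
python3 - <<'E'
from h import *
import pickle
m=vision.camera_model("wrist");cv2.imwrite("pics/w1.png",vision.grab_frame("wrist"));pickle.dump(m,open("w1.pkl","wb"))
delta([500,440,380],156)
E
```

```text
pos [428.7 146.2 382.6] rot [-1.7999e+02 -4.0000e-02 -1.7253e+02]
tool delta [-108.9  282.     2.5]
rotvec [-2.000e-02 -3.000e-02  3.147e+01]
```

View pics/w1.png

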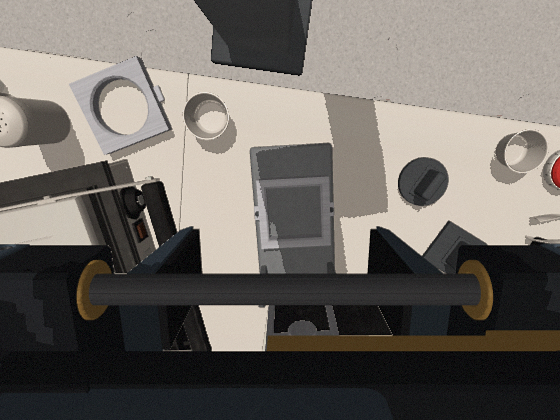

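The wrist view shows the mould centred at about (294,213), the square plate partly hidden at about (455,250), and the round plate at (424,180). I'll measure the rim.

```bash
python3 - <<'E'
from h import *
im=cv2.imread("pics/w1.png");cv2.imwrite("pics/c2.png",cv2.resize(im[140:275,235:355],None,fx=4.4,fy=4.4,interpolation=2))
g=cv2.cvtColor(im,6)
for v in(205,215,230): print(v,g[v,245:345].tolist())
for u in(285,300,315): print(u,g[165:275,u].tolist())
E
```

```text
205 [208, 206, 207, 207, 210, 208, 208, 211, 204, 102, 89, 102, 115, 174, 183, 179, 185, 186, 176, 106, 94, 94, 73, 78, 72, 76, 78, 75, 77, 77, 76, 78, 75, 77, 73, 76, 79, 78, 76, 77, 76, 80, 75, 83, 77, 78, 80, 76, 79, 81, 77, 76, 75, 76, 70, 78, 74, 75, 77, 78, 76, 73, 71, 75, 78, 78, 76, 76, 77, 73, 75, 75, 74, 76, 75, 84, 105, 104, 115, 116, 118, 114, 116, 112, 112, 116, 115, 117, 115, 133, 132, 133, 132, 136, 133, 136, 135, 133, 133, 133]
215 [208, 209, 207, 210, 204, 207, 207, 209, 206, 140, 109, 60, 56, 86, 187, 182, 182, 180, 176, 179, 175, 140, 119, 67, 75, 79, 70, 72, 73, 80, 77, 72, 77, 70, 75, 77, 77, 75, 77, 77, 78, 78, 76, 73, 77, 82, 77, 77, 76, 80, 77, 77, 74, 74, 75, 78, 81, 76, 79, 75, 75, 76, 74, 77, 76, 77, 74, 80, 79, 78, 74, 81, 77, 76, 70, 80, 96, 105, 106, 110, 110, 109, 109, 112, 110, 118, 119, 114, 108, 135, 130, 139, 135, 131, 134, 130, 128, 132, 132, 129]
230 [206, 208, 207, 207, 206, 205, 209, 206, 209, 211, 207, 104, 106, 122, 121, 172, 182, 179, 182, 183, 183, 181, 155, 131, 58, 84, 129, 123, 122, 125, 118, 64, 71, 79, 73, 80, 77, 76, 74, 76, 78, 78, 76
[... 926 characters left out ...]
5, 79, 80, 79, 74, 79, 75, 78, 75, 77, 77, 73, 76, 74, 74, 80, 78, 78, 70, 69, 72, 69, 90, 99, 104, 107, 116, 106, 116, 114, 118, 79, 77, 71, 78, 78, 73, 75, 76, 75, 81, 78, 78, 78, 78, 74, 85, 79, 84, 79, 75, 72, 73, 76, 79, 74, 79, 59, 35]
315 [82, 80, 78, 81, 79, 80, 75, 79, 76, 80, 72, 65, 103, 112, 117, 118, 115, 114, 113, 97, 93, 78, 76, 76, 74, 78, 80, 75, 81, 76, 74, 77, 80, 79, 77, 74, 73, 76, 80, 79, 75, 79, 74, 69, 76, 73, 74, 74, 77, 75, 74, 77, 78, 77, 74, 73, 75, 73, 73, 72, 73, 74, 76, 78, 72, 75, 72, 80, 74, 72, 67, 66, 91, 101, 99, 107, 109, 111, 111, 109, 116, 90, 73, 75, 81, 75, 75, 78, 80, 73, 74, 75, 78, 80, 78, 74, 74, 80, 76, 73, 75, 76, 75, 80, 76, 79, 75, 85, 58, 36]
```

View pics/c2.png

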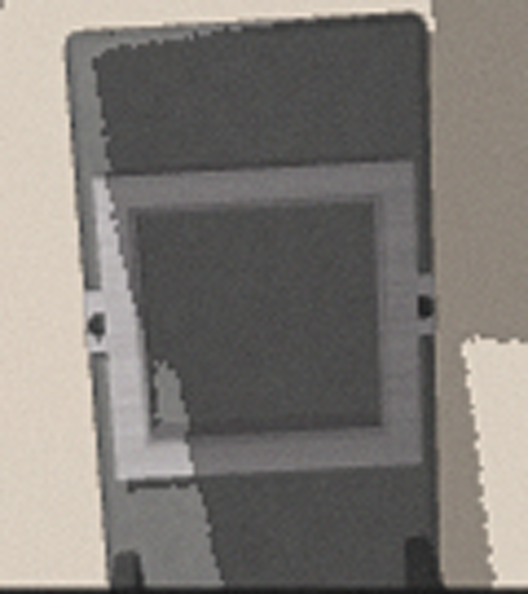

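```bash
python3 - <<'E'
from h import *
import pickle
m=pickle.load(open("w1.pkl","rb"))
c=[(95,178),(413,161),(420,463),(118,480)]
P=np.array([ray(m,235+(x+.5)/4.4-.5,140+(y+.5)/4.4-.5,44)[:2] for x,y in c]);print(P.round(1))
for i in range(4):
    d=P[(i+1)%4]-P[i];print(np.hypot(*d).round(1),np.degrees(np.arctan2(d[1],d[0])).round(2)%90)
print("centre",P.mean(0).round(1))
# inner floor edges at z=44-3.. cavity opening
c=[(133,212),(380,200),(384,428),(150,437)]
Q=np.array([ray(m,235+(x+.5)/4.4-.5,140+(y+.5)/4.4-.5,41)[:2] for x,y in c]);print(Q.mean(0).round(1),[np.hypot(*(Q[(i+1)%4]-Q[i])).round(1) for i in range(4)])
mt=vision.camera_model("top")
T=[(462,245),(618,213),(652,372),(500,403)]
P=np.array([ray(mt,130+(x+.5)/4.4-.5,140+(y+.5)/4.4-.5,44)[:2] for x,y in T]);print("top",P.mean(0).round(1),[ (np.degrees(np.arctan2(*(P[(i+1)%4]-P[i])[::-1]))%90).round(1) for i in range(4)],[np.hypot(*(P[(i+1)%4]-P[i])).round(1) for i in range(4)])
E
```

```text
[[449.8 105.1]
 [429.1 213.9]
 [538.7 234.9]
 [560.1 126.1]]
110.7 10.75
111.6 10.88
110.9 11.099999999999994
112.3 10.77000000000001
centre [494.4 170. ]
[494.1 170.1] [np.float64(87.0), np.float64(84.7), np.float64(85.8), np.float64(84.0)]
top [493.3 170.1] [np.float64(10.0), np.float64(10.4), np.float64(9.9), np.float64(12.2)] [np.float64(110.2), np.float64(112.8), np.float64(106.7), np.float64(112.6)]
```

Mould: centre (494.2, 170.0), yaw 10.9°, sides measured 111–112 mm against 112 given. Next, the plate.

Request:
hand_motion --steps "-11 41 8 0 0 0\n-11 41 8 0 0 0\n-11 41 8 0 0 0\n-11 41 8 0 0 0\n-11 41 8 0 0 0\n-11 41 8 0 0 0\n-11 41 8 0 0 0\n-11 41 8 0 0 0"

```text
time_s: 4.65
ee_pos: [472.3, 484.8, 318.2]
ee_rot: [-180.0, -0.0, -172.5]
force: [0.7, -0.1, 0.6]
gripper_width: 90.8
gripper_force: 0.0
```

Request:
hand_motion --steps "0 0 0 0 0 7.9\n0 0 0 0 0 7.9\n0 0 0 0 0 7.9\n0 0 0 0 0 7.9\n0 0 0 0 0 0" --jaw 60

```text
time_s: 5.15
ee_pos: [472.4, 483.1, 318.4]
ee_rot: [-180.0, -0.0, 155.9]
force: [0.1, 0.6, -1.1]
gripper_width: 60.2
gripper_force: 0.0
```

```bash
python3 - <<'E'
from h import *
import pickle
m=vision.camera_model("wrist");cv2.imwrite("pics/w2.png",vision.grab_frame("wrist"));pickle.dump(m,open("w2.pkl","wb"))
E
```

```text
(no output)
```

View pics/w2.png

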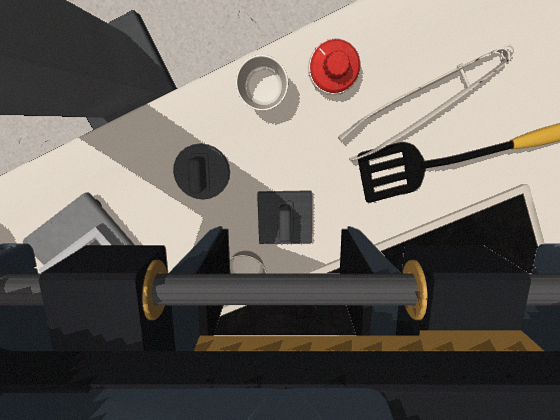

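The wrist view shows the square plate at cols 258–312, rows 191–244, with its rib vertical in the image (along tool x).

```bash
python3 - <<'E'
from h import *
import pickle
m=pickle.load(open("w2.pkl","rb"));im=cv2.imread("pics/w2.png");g=cv2.cvtColor(im,6)
u0,v0=245,180
mask=(g[v0:255,u0:325]<100).astype(np.uint8);mask=cv2.morphologyEx(mask,cv2.MORPH_OPEN,np.ones((5,5)))
n,l,st,c=cv2.connectedComponentsWithStats(mask);i=l[35,35] or 1+np.argmax(st[1:,4]);print(st[i],c[i]+[u0,v0])
r=cv2.minAreaRect(np.argwhere(l==i)[:,::-1].astype(np.float32)+[u0,v0]);print(r) if 0 else None
r=cv2.minAreaRect((np.argwhere(l==i)[:,::-1]+[u0,v0]).astype(np.float32));print(r)
B=cv2.boxPoints(r);P=np.array([ray(m,u,v,12)[:2] for u,v in B]);C=P.mean(0)
print(C.round(1),[(np.hypot(*(P[(k+1)%4]-P[k])).round(1),(np.degrees(np.arctan2(*(P[(k+1)%4]-P[k])[::-1]))%90).round(1)) for k in range(4)])
print(proj(m,[*C,12]))
delta([*C,60],156)
cv2.imwrite("pics/c3.png",cv2.resize(im[180:260,245:325],None,fx=7,fy=7,interpolation=2))
E
```

```text
[  12   11   55   53 2842] [284.45601689 216.72660099]Traceback (most recent call last):
  File "<stdin>", line 7, in <module>
cv2.error: OpenCV(4.12.0) /io/opencv/modules/imgproc/src/convhull.cpp:143: error: (-215:Assertion failed) total >= 0 && (depth == CV_32F || depth == CV_32S) in function 'convexHull'
```

```bash
python3 - <<'E'
from h import *
import pickle
m=pickle.load(open("w2.pkl","rb"));im=cv2.imread("pics/w2.png");g=cv2.cvtColor(im,6)
u0,v0=245,180
mask=(g[v0:255,u0:325]<100).astype(np.uint8);mask=cv2.morphologyEx(mask,cv2.MORPH_OPEN,np.ones((5,5)))
n,l,st,c=cv2.connectedComponentsWithStats(mask);i=l[35,35] or 1+np.argmax(st[1:,4])
r=cv2.minAreaRect((np.argwhere(l==i)[:,::-1]+[u0,v0]).astype(np.float32));print(r)
(cx,cy),(w,h),a=r;B=cv2.boxPoints(((cx,cy),(w+1,h+1),a));P=np.array([ray(m,u,v,12)[:2] for u,v in B]);C=P.mean(0)
print(C.round(1),[(np.hypot(*(P[(k+1)%4]-P[k])).round(1),(np.degrees(np.arctan2(*(P[(k+1)%4]-P[k])[::-1]))%90).round(1)) for k in range(4)])
delta([*C,60],156)
cv2.imwrite("pics/c3.png",cv2.resize(im[180:260,245:325],None,fx=7,fy=7,interpolation=2))
E
```

```text
((284.0, 217.0), (52.0, 54.0), 90.0)
[532.6 455.4] [(np.float64(79.6), np.float64(66.0)), (np.float64(81.4), np.float64(67.1)), (np.float64(83.0), np.float64(66.0)), (np.float64(81.5), np.float64(64.8))]
pos [472.4 483.  318.5] rot [-1.7996e+02 -1.0000e-02  1.5609e+02]
tool delta [-66.3  -0.6 258.5]
rotvec [-0.04 -0.01  0.09]
```

View pics/c3.png

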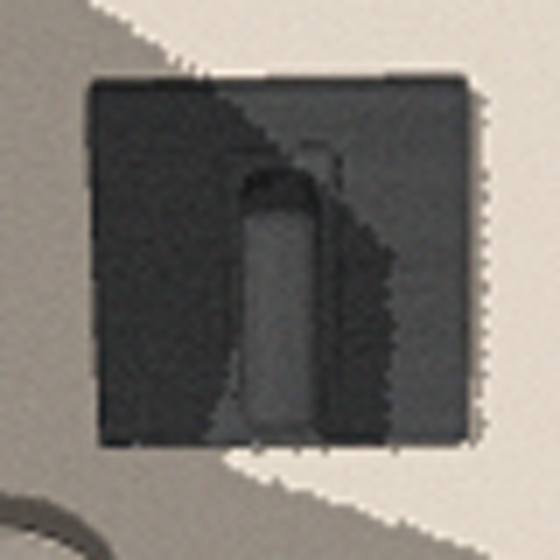

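Request:
hand_motion --steps "-22 0 30 0 0 0\n-22 0 40 0 0 0\n-23 0 40 0 0 0\n0 0 45 0 0 0\n0 0 45 0 0 0\n0 0 40 0 0 0\n0 0 20 0 0 0\n0 0 0 0 0 0" --jaw 50

```text
time_s: 6.0
ee_pos: [531.6, 454.0, 54.7]
ee_rot: [-179.6, -0.2, 156.1]
force: [-0.3, -0.2, -0.3]
gripper_width: 50.3
gripper_force: 0.0
```

```bash
python3 - <<'E'
from h import *
delta([532.0,455.7,17],156)
E
```

```text
pos [531.6 454.   54.7] rot [-179.57   -0.21  156.1 ]
tool delta [ 0.2  2.  37.6]
rotvec [-0.43 -0.21  0.1 ]
```

Request:
hand_motion --steps "-1 1 13 0 0 0\n0 0 13 0 0 0\n0 0 9 0 0 0\n0 0 3 0 0 0\n0 0 0 0 0 0" --jaw 50

```text
time_s: 6.5
ee_pos: [534.8, 456.2, 20.6]
ee_rot: [-180.0, -0.0, 156.1]
force: [0.2, 0.1, 0.2]
gripper_width: 49.8
gripper_force: 0.0
```

Request:
hand_motion --steps "0 0 0 0 0 0\n0 0 0 0 0 0\n0 0 0 0 0 0\n0 0 0 0 0 0\n0 0 0 0 0 0\n0 0 0 0 0 0\n0 0 0 0 0 0" --jaw 0 --force 40

```text
time_s: 7.2
ee_pos: [535.0, 456.2, 21.1]
ee_rot: [-180.0, 0.0, 156.0]
force: [-0.3, -1.2, 2.7]
gripper_width: 15.8
gripper_force: 40.0
```

Request:
hand_motion --steps "0 0 -10 0 0 0\n0 0 -30 0 0 0\n0 0 -40 0 0 0\n0 0 -40 0 0 0\n0 0 -20 0 0 -5\n0 0 0 0 0 -7.5\n0 0 0 0 0 -7.5\n0 0 0 0 0 -7.5"

```text
time_s: 8.0
ee_pos: [534.8, 456.3, 161.3]
ee_rot: [180.0, 0.0, -176.1]
force: [0.2, -0.7, -2.3]
gripper_width: 15.8
gripper_force: 40.0
```

Request:
hand_motion --steps "0 0 0 0 0 -7.4\n0 0 0 0 0 0"

```text
time_s: 8.2
ee_pos: [534.8, 456.3, 160.9]
ee_rot: [-180.0, -0.0, -169.1]
force: [-0.3, 0.7, -3.2]
gripper_width: 15.6
gripper_force: 40.0
```

```bash
python3 - <<'E'
from h import *
delta([480,167,165],190.9)
E
```

```text
pos [534.8 456.3 160.9] rot [-1.7999e+02 -2.0000e-02 -1.6907e+02]
tool delta [ 108.7 -273.6   -4. ]
rotvec [-0.01 -0.02  0.03]
```

Request:
hand_motion --steps "14 -20 0 0 0 0\n20 -38 0 0 0 0\n20 -40 0 0 0 0\n20 -40 0 0 0 0\n15 -40 0 0 0 0\n10 -40 0 0 0 0\n10 -36 0 0 0 0\n0 -20 0 0 0 0"

```text
time_s: 9.0
ee_pos: [478.6, 164.0, 161.3]
ee_rot: [-180.0, -0.1, -169.3]
force: [0.1, 0.6, -1.9]
gripper_width: 16.2
gripper_force: 40.0
```

Request:
hand_motion --steps "0 0 0 0 0 0\n0 0 0 0 0 0"

```text
time_s: 9.2
ee_pos: [480.2, 166.8, 161.3]
ee_rot: [180.0, 0.0, -169.2]
force: [-0.3, 0.0, -2.9]
gripper_width: 15.6
gripper_force: 40.0
```

```bash
python3 - <<'E'
from h import *
import pickle
m=vision.camera_model("wrist");cv2.imwrite("pics/w3.png",vision.grab_frame("wrist"));pickle.dump(m,open("w3.pkl","wb"))
a=np.radians(10.9);X=np.array([np.cos(a),np.sin(a)])
# plate centre = TCP + 1.2*toolx = TCP -1.2 X
c=np.array([494.2,170.0])+1.2*X
delta([*c,45],190.9)
E
```

```text
pos [480.2 167.3 161.1] rot [ 1.7996e+02  3.0000e-02 -1.6914e+02]
tool delta [-15.5  -0.  116.1]
rotvec [ 0.04  0.03 -0.04]
```

View pics/w3.png

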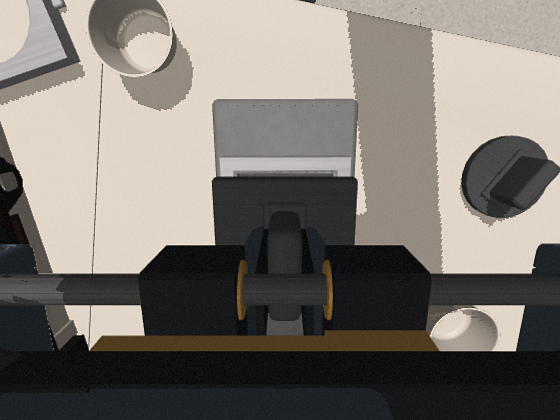

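The plate hangs level; its front edge is at row ~178, cols 214–357, in line with the mould. I'll check its offset in the hand from that edge.

```bash
python3 - <<'E'
from h import *
import pickle
m=pickle.load(open("w3.pkl","rb"));im=cv2.imread("pics/w3.png");g=cv2.cvtColor(im,6)
p,r=tool()
print(g[170:190:1,235],g[170:190,330]);print(g[215,205:222],g[215,350:365])
for v in (176.5,177.5,178.5):
  for z in(12,2): print(v,z,[r.inv().apply(ray(m,u,v,p[2]-21+z)-p).round(1).tolist() for u in(214,357)])
E
```

```text
[168 135 126 129 133 135  89  28  28  37  43  43  44  47  51  47  44  47
  51  41] [134 123 151 110  82  82  59  34  24  33  38  42  48  43  49  45  45  48
  41  46]
[218 215 217 213 218 216 217 214 159  32  48  51  47  43  50  44  48] [ 46  39  47  47  39  51 115 141 157 152 139 138 140 139 138]
176.5 12 [[42.1, -38.8, 9.0], [42.1, 38.4, 9.0]]
176.5 2 [[40.5, -40.9, 19.0], [40.5, 40.6, 19.0]]
177.5 12 [[41.6, -38.8, 9.0], [41.5, 38.5, 9.0]]
177.5 2 [[40.0, -40.9, 19.0], [39.9, 40.6, 19.0]]
178.5 12 [[41.0, -38.8, 9.0], [41.0, 38.5, 9.0]]
178.5 2 [[39.4, -40.9, 19.0], [39.3, 40.7, 19.0]]
```

Request:
hand_motion --steps "-8 0 20 0 0 0\n-7.5 0 25 0 0 0\n0 0 20 0 0 0\n0 0 13 0 0 0\n0 0 0 0 0 0\n0 0 0 0 0 0"

```text
time_s: 9.85
ee_pos: [495.4, 170.6, 83.1]
ee_rot: [180.0, 0.0, -169.0]
force: [0.4, 0.6, -1.2]
gripper_width: 15.9
gripper_force: 40.0
```

```bash
python3 - <<'E'
from h import *
a=np.radians(10.9);X=np.array([np.cos(a),np.sin(a)])
delta([*(np.array([494.2,170.0])+1.2*X),45],190.9)
E
```

```text
pos [495.4 170.6  83.1] rot [ 1.7999e+02  1.0000e-02 -1.6901e+02]
tool delta [ 0.1 -0.3 38.1]
rotvec [0.01 0.01 0.09]
```

Request:
hand_motion --steps "0 0 6 0 0 0\n0 0 6 0 0 0\n0 0 4 0 0 0\n0 0 3 0 0 0\n0 0 0 0 0 0" --force 25

```text
time_s: 10.35
ee_pos: [494.9, 169.4, 63.5]
ee_rot: [-180.0, -0.1, -169.1]
force: [-0.5, -0.5, -1.8]
gripper_width: 16.2
gripper_force: 25.0
```

Request:
hand_motion --steps "0 0 3 0 0 0\n0 0 3 0 0 0\n0 0 3 0 0 0\n0 0 0 0 0 0"

```text
time_s: 10.75
ee_pos: [494.8, 169.4, 54.4]
ee_rot: [-180.0, -0.1, -169.1]
force: [0.8, 0.2, -3.1]
gripper_width: 15.7
gripper_force: 25.0
```

Request:
hand_motion --steps "0 0 3 0 0 0\n0 0 3 0 0 0\n0 0 0 0 0 0"

```text
time_s: 11.05
ee_pos: [494.9, 169.5, 48.4]
ee_rot: [-180.0, -0.1, -169.0]
force: [-0.3, 0.2, -2.4]
gripper_width: 15.7
gripper_force: 25.0
```

Request:
hand_motion --steps "0 0 1.5 0 0 0\n0 0 1.5 0 0 0\n0 0 0 0 0 0"

```text
time_s: 11.35
ee_pos: [495.1, 169.5, 45.7]
ee_rot: [-180.0, -0.0, -169.1]
force: [-0.4, -0.1, -2.8]
gripper_width: 16.2
gripper_force: 25.0
```

Request:
hand_motion --steps "0 0 1 0 0 0\n0 0 1 0 0 0\n0 0 0 0 0 0"

```text
time_s: 11.65
ee_pos: [495.4, 169.7, 45.1]
ee_rot: [-180.0, 0.0, -169.0]
force: [-1.5, 0.0, 6.3]
gripper_width: 15.7
gripper_force: 25.0
```

Contact came at the expected height, +9 N. Releasing.

Request:
hand_motion --steps "0 0 0 0 0 0\n0 0 0 0 0 0\n0 0 0 0 0 0\n0 0 0 0 0 0\n0 0 0 0 0 0" --jaw 40

```text
time_s: 12.15
ee_pos: [495.2, 169.6, 43.8]
ee_rot: [-180.0, -0.0, -169.1]
force: [-0.4, -1.1, -0.3]
gripper_width: 40.0
gripper_force: 0.0
```

Request:
hand_motion --steps "0 0 -10 0 0 0\n0 0 -20 0 0 0\n5 0 -30 0 0 0\n20 0 -40 0 0 0\n30 0 -30 0 0 0\n30 0 -30 0 0 0\n0 0 0 0 0 0"

```text
time_s: 12.85
ee_pos: [410.9, 153.5, 208.4]
ee_rot: [179.9, 0.4, -169.0]
force: [0.2, 0.1, -0.1]
gripper_width: 40.2
gripper_force: 0.0
```

```bash
python3 - <<'E'
from h import *
import pickle
m=vision.camera_model("wrist");im=vision.grab_frame("wrist");sc=vision.grab_frame("scene");pickle.dump(m,open("w4.pkl","wb"));cv2.imwrite("pics/w4raw.png",im)
cv2.imwrite("pics/w4.png",np.hstack([im[60:260,160:420],cv2.resize(sc[100:260,180:330],None,fx=1.25,fy=1.25)]).repeat(1,0))if 0 else cv2.imwrite("pics/w4.png",np.vstack([im[:280],cv2.resize(sc[100:250,160:440],None,fx=2,fy=2)]))
s=env.state();print(s["time_s"],s["ee_pos"])
E
```

```text
12.95 [412.06514374 153.57899499 205.04959186]
```

View pics/w4.png

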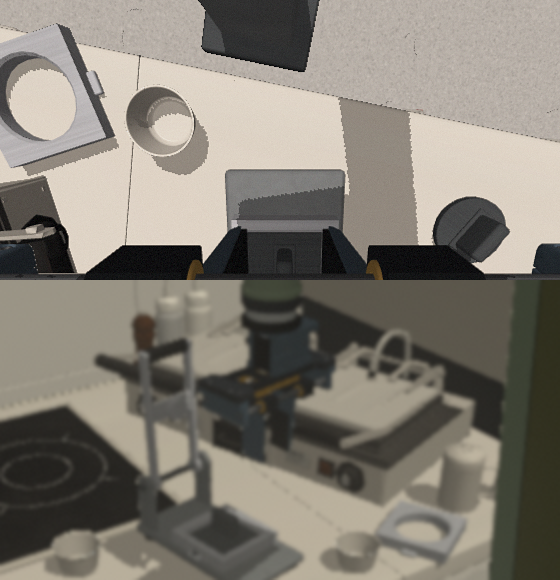

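The plate is in the mould with its rib up, released. Next is the lever angle: the handle shows at about (242,135) in the scene view.

```bash
python3 - <<'E'
from h import *
a=np.radians(10.9);X=np.array([np.cos(a),np.sin(a),0]);Y=np.array([-np.sin(a),np.cos(a),0]);O=np.array([494.2,170,0])
ms=vision.camera_model("scene");mt=vision.camera_model("top")
for t in np.arange(1.3,1.71,.05):
    h=O+X*(110-195*np.cos(t))+np.array([0,0,98+195*np.sin(t)])
    print(round(t,2),h.round(0),*[np.round(proj(m,h+k*Y),1) for m in(ms,mt) for k in(-36,36)])
im=cv2.imread("pics/scene0.png");b=cv2.imread("pics/top0.png")
cv2.imwrite("pics/c5.png",np.hstack([cv2.resize(im[115:195,195:275],(400,400),interpolation=2),cv2.resize(b[130:190,210:270],(400,400),interpolation=2)]))
E
```

```text
1.3 [551. 181. 286.] [266.3 140. ] [246.7 146.8] [260.6 175. ] [232.1 181.3]
1.35 [560. 183. 288.] [264.  138.2] [244.4 145. ] [259.8 171.1] [231.2 177.4]
1.4 [570. 185. 290.] [261.7 136.7] [242.1 143.4] [258.9 167.2] [230.2 173.5]
1.45 [579. 186. 292.] [259.4 135.3] [239.8 141.9] [258.  163.3] [229.4 169.6]
1.5 [589. 188. 293.] [257.2 134.1] [237.6 140.6] [257.2 159.4] [228.5 165.7]
1.55 [598. 190. 293.] [254.9 133.1] [235.3 139.5] [256.3 155.5] [227.6 161.8]
1.6 [608. 192. 293.] [252.7 132.2] [233.1 138.6] [255.5 151.7] [226.8 158. ]
1.65 [617. 194. 292.] [250.5 131.5] [230.9 137.8] [254.6 147.9] [226.  154.2]
1.7 [627. 196. 291.] [248.3 130.9] [228.8 137.2] [253.8 144.2] [225.2 150.5]
```

View pics/c5.png

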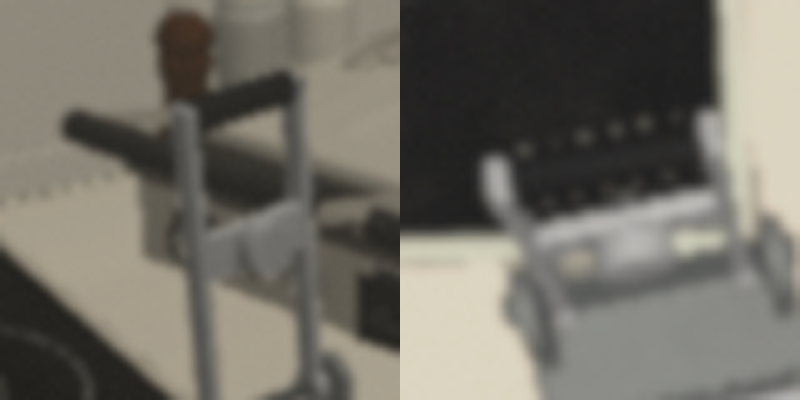

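Both views give θ ≈ 1.59, so the handle is at about (606, 192, 293). I'll rise, turn 90°, and go above it.

Request:
hand_motion --steps "0 0 -17 0 0 8.2\n0 0 -17 0 0 8.2\n0 0 -17 0 0 8.2\n0 0 -17 0 0 8.2\n0 0 -17 0 0 8.2\n0 0 -17 0 0 8.2\n0 0 -17 0 0 8.2\n0 0 -17 0 0 8.2" --jaw 60

```text
time_s: 13.75
ee_pos: [412.5, 153.6, 339.1]
ee_rot: [-179.8, -0.0, 125.0]
force: [0.6, -0.4, 0.3]
gripper_width: 59.9
gripper_force: 0.0
```

Request:
hand_motion --steps "0 0 0 0 0 8.2\n0 0 0 0 0 8.2\n0 0 0 0 0 8\n0 0 0 0 0 0"

```text
time_s: 14.15
ee_pos: [412.5, 153.6, 338.5]
ee_rot: [-179.9, 0.0, 101.0]
force: [-0.1, -0.1, -0.6]
gripper_width: 60.1
gripper_force: 0.0
```

```bash
python3 - <<'E'
from h import *
delta([606,192,340],100.9)
E
```

```text
pos [412.5 153.6 338.5] rot [-1.7986e+02  3.0000e-02  1.0095e+02]
tool delta [  1.  197.3  -2. ]
rotvec [-0.14  0.03  0.05]
```

Request:
hand_motion --steps "0 35 0 0 0 0\n0 45 0 0 0 0\n0 45 0 0 0 0\n0 42 0 0 0 0\n0 25 0 0 0 0\n0 5 0 0 0 0\n0 0 0 0 0 0"

```text
time_s: 14.85
ee_pos: [605.6, 190.9, 338.0]
ee_rot: [-179.8, 0.0, 101.0]
force: [-0.3, 0.4, -0.2]
gripper_width: 60.2
gripper_force: 0.0
```

Request:
hand_motion --steps "0 0 10 0 0 0\n0 0 10 0 0 0\n0 0 10 0 0 0\n0 0 10 0 0 0\n0 0 0 0 0 0"

```text
time_s: 15.35
ee_pos: [604.0, 190.6, 298.0]
ee_rot: [-179.8, 0.0, 101.0]
force: [-1.1, 0.2, 0.5]
gripper_width: 60.0
gripper_force: 0.0
```

Request:
hand_motion --steps "0 0 10 0 0 0\n0 0 10 0 0 0\n0 0 5 0 0 0\n0 0 0 0 0 0"

```text
time_s: 15.75
ee_pos: [604.7, 190.7, 273.7]
ee_rot: [-179.9, 0.0, 100.9]
force: [-0.1, 1.2, 0.4]
gripper_width: 60.3
gripper_force: 0.0
```

Request:
hand_motion --steps "0 0 0 0 0 0\n0 0 0 0 0 0\n0 0 0 0 0 0\n0 0 0 0 0 0\n0 0 0 0 0 0\n0 0 0 0 0 0\n0 0 0 0 0 0" --jaw 0 --force 30

```text
time_s: 16.45
ee_pos: [606.2, 191.1, 275.7]
ee_rot: [179.8, -0.0, 100.9]
force: [4.1, 1.4, 3.0]
gripper_width: 21.2
gripper_force: 30.0
```

```bash
python3 - <<'E'
import numpy as np
t=np.r_[1.59,1.55,np.arange(1.47,0.1,-.08)]
print([(round(b,2),round(-195*(np.cos(b)-np.cos(a)),1),round(195*(np.sin(a)-np.sin(b)),1)) for a,b in zip(t,t[1:])])
E
```

```text
[(np.float64(1.55), np.float64(-7.8), np.float64(0.0)), (np.float64(1.47), np.float64(-15.6), np.float64(0.9)), (np.float64(1.39), np.float64(-15.4), np.float64(2.2)), (np.float64(1.31), np.float64(-15.2), np.float64(3.4)), (np.float64(1.23), np.float64(-14.9), np.float64(4.6)), (np.float64(1.15), np.float64(-14.5), np.float64(5.8)), (np.float64(1.07), np.float64(-14.0), np.float64(6.9)), (np.float64(0.99), np.float64(-13.4), np.float64(8.0)), (np.float64(0.91), np.float64(-12.7), np.float64(9.1)), (np.float64(0.83), np.float64(-11.9), np.float64(10.1)), (np.float64(0.75), np.float64(-11.1), np.float64(11.0)), (np.float64(0.67), np.float64(-10.2), np.float64(11.8)), (np.float64(0.59), np.float64(-9.2), np.float64(12.6)), (np.float64(0.51), np.float64(-8.2), np.float64(13.3)), (np.float64(0.43), np.float64(-7.1), np.float64(13.9)), (np.float64(0.35), np.float64(-5.9), np.float64(14.4)), (np.float64(0.27), np.float64(-4.8), np.float64(14.9)), (np.float64(0.19), np.float64(-3.6), np.float64(15.2)), (np.float64(0.11), np.float64(-2.3), np.float64(15.4))]
```

Request:
hand_motion --steps "0 -7.8 0 0 0 0\n0 -15.6 0.9 0 0 0\n0 -15.4 2.2 0 0 0\n0 -15.2 3.4 0 0 0\n0 0 0 0 0 0" --force 20

```text
time_s: 16.95
ee_pos: [549.6, 180.4, 268.6]
ee_rot: [-179.8, -0.0, 101.0]
force: [-4.8, 0.4, 3.7]
gripper_width: 21.5
gripper_force: 20.0
```

```bash
python3 - <<'E'
from h import *
a=np.radians(10.9);X=np.array([np.cos(a),np.sin(a),0]);p,r=tool();x=X@(p-[494.2,170,0])-110;z=p[2]+19-98;print(np.hypot(x,z),np.arctan2(z,-x),env.state()["force"])
E
```

```text
197.0252296896736 1.2950269572770434 [-4.84894583  0.44240225  3.70303057]
```

Lever follows (θ ≈ 1.30), forces are low. Continuing along the arc.

Request:
hand_motion --steps "0 -14.9 4.6 0 0 0\n0 -14.5 5.8 0 0 0\n0 -14 6.9 0 0 0\n0 -13.4 8 0 0 0\n0 -12.7 9.1 0 0 0\n0 -11.9 10.1 0 0 0\n0 -11.1 11 0 0 0\n0 0 0 0 0 0"

```text
time_s: 17.75
ee_pos: [460.0, 163.3, 211.3]
ee_rot: [-179.8, -0.0, 100.9]
force: [0.8, 2.7, -7.3]
gripper_width: 21.4
gripper_force: 20.0
```

Request:
hand_motion --steps "0 -10.2 11.8 0 0 0\n0 -9.2 12.6 0 0 0\n0 -8.2 13.3 0 0 0\n0 -7.1 13.9 0 0 0\n0 0 0 0 0 0"

```text
time_s: 18.25
ee_pos: [427.7, 157.0, 160.2]
ee_rot: [-180.0, -0.0, 100.9]
force: [4.2, 3.5, -7.5]
gripper_width: 21.5
gripper_force: 20.0
```

```bash
python3 - <<'E'
from h import *
a=np.radians(10.9);X=np.array([np.cos(a),np.sin(a),0]);p,r=tool();x=X@(p-[494.2,170,0])-110;z=p[2]+19-98;print(np.hypot(x,z),np.arctan2(z,-x),env.state()["force"])
E
```

```text
195.45483268438844 0.42858102112398144 [ 4.15217952  3.53912712 -7.46601686]
```

Request:
hand_motion --steps "0 -5.9 14.4 0 0 0\n0 -4.8 14.9 0 0 0\n0 -3.6 15.2 0 0 0\n0 0 0 0 0 0"

```text
time_s: 18.65
ee_pos: [414.2, 154.3, 115.9]
ee_rot: [180.0, -0.0, 100.9]
force: [4.5, 3.2, -6.7]
gripper_width: 21.6
gripper_force: 20.0
```

Request:
hand_motion --steps "0 -1.2 7.7 0 0 0\n0 -1.1 7.7 0 0 0\n0 0 0 0 0 0"

```text
time_s: 18.95
ee_pos: [412.0, 153.8, 100.7]
ee_rot: [179.9, -0.0, 100.9]
force: [4.9, 4.4, -5.9]
gripper_width: 21.5
gripper_force: 20.0
```

Request:
hand_motion --steps "0 -0.6 7 0 0 0\n0 -0.3 5 0 0 0\n0 0 0 0 0 0"

```text
time_s: 19.25
ee_pos: [410.9, 153.6, 88.7]
ee_rot: [179.9, -0.0, 100.9]
force: [4.5, 4.7, -4.5]
gripper_width: 21.5
gripper_force: 20.0
```

```bash
python3 - <<'E'
from h import *
a=np.radians(10.9);X=np.array([np.cos(a),np.sin(a),0]);p,r=tool();x=X@(p-[494.2,170,0])-110;z=p[2]+19-98;print(np.hypot(x,z),np.arctan2(z,-x),env.state()["force"])
E
```

```text
195.18258825081344 0.0496511365558491 [ 4.48346445  4.74267561 -4.49216089]
```

Request:
hand_motion --steps "0 0 3 0 0 0\n0 0 3 0 0 0\n0 0 0 0 0 0"

```text
time_s: 19.55
ee_pos: [410.6, 153.4, 82.9]
ee_rot: [179.9, -0.0, 100.9]
force: [3.9, 6.0, -2.1]
gripper_width: 21.7
gripper_force: 20.0
```

Request:
hand_motion --steps "0 0 2 0 0 0\n0 0 0 0 0 0"

```text
time_s: 19.75
ee_pos: [410.6, 153.4, 81.1]
ee_rot: [179.9, -0.0, 100.9]
force: [4.0, 5.2, -0.6]
gripper_width: 21.6
gripper_force: 20.0
```

Request:
hand_motion --steps "0 0 1.5 0 0 0\n0 0 0 0 0 0"

```text
time_s: 19.95
ee_pos: [410.6, 153.4, 79.7]
ee_rot: [179.9, -0.0, 100.9]
force: [2.8, 4.6, -0.4]
gripper_width: 21.4
gripper_force: 20.0
```

Request:
hand_motion --steps "0 0 1.5 0 0 0\n0 0 0 0 0 0"

```text
time_s: 20.15
ee_pos: [410.5, 153.4, 78.2]
ee_rot: [179.9, -0.0, 100.9]
force: [2.4, 5.7, 0.3]
gripper_width: 21.2
gripper_force: 20.0
```

Request:
hand_motion --steps "0 0 1.5 0 0 0\n0 0 0 0 0 0"

```text
time_s: 20.35
ee_pos: [410.5, 153.4, 76.7]
ee_rot: [179.9, -0.0, 100.9]
force: [3.5, 5.2, -0.2]
gripper_width: 21.8
gripper_force: 20.0
```

Request:
hand_motion --steps "0 0 1.5 0 0 0\n0 0 0 0 0 0"

```text
time_s: 20.55
ee_pos: [410.5, 153.4, 75.6]
ee_rot: [179.9, -0.0, 100.9]
force: [1.7, 4.2, 4.2]
gripper_width: 21.4
gripper_force: 20.0
```

Request:
hand_motion --steps "0 0 1.5 0 0 0\n0 0 0 0 0 0"

```text
time_s: 20.75
ee_pos: [410.6, 153.4, 75.4]
ee_rot: [179.9, -0.0, 100.9]
force: [-1.4, 3.8, 17.0]
gripper_width: 22.0
gripper_force: 20.0
```

Request:
hand_motion --steps "0 0 1.5 0 0 0\n0 0 0 0 0 0" --force 30

```text
time_s: 20.95
ee_pos: [410.6, 153.4, 75.2]
ee_rot: [179.9, -0.0, 100.9]
force: [-4.1, 1.9, 29.3]
gripper_width: 20.9
gripper_force: 30.0
```

```bash
python3 - <<'E'
from h import *
im=vision.grab_frame("wrist");sc=vision.grab_frame("scene");cv2.imwrite("pics/w6.png",im)
cv2.imwrite("pics/s6.png",np.hstack([cv2.resize(sc[150:290,190:330],(600,600),interpolation=2)]))
E
```

```text
(no output)
```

View pics/s6.png

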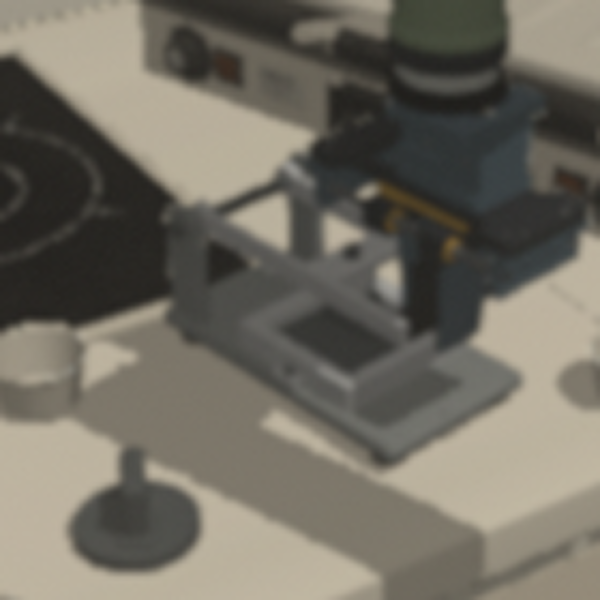

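Firm stop: 29 N with no further travel, and the lever looks level with its pad on the rib. Easing off, opening, retreating.

Request:
hand_motion --steps "0 0 -2 0 0 0\n0 0 0 0 0 0"

```text
time_s: 21.25
ee_pos: [410.6, 153.4, 75.5]
ee_rot: [179.9, -0.0, 100.9]
force: [-0.2, 3.4, 10.8]
gripper_width: 21.4
gripper_force: 30.0
```

Request:
hand_motion --steps "0 0 0 0 0 0\n0 0 0 0 0 0\n0 0 0 0 0 0\n0 0 0 0 0 0" --jaw 50

```text
time_s: 21.65
ee_pos: [409.1, 152.5, 73.8]
ee_rot: [-179.9, 0.0, 101.0]
force: [-0.7, 0.6, -0.5]
gripper_width: 49.1
gripper_force: 0.0
```

Request:
hand_motion --steps "0 0 -8 0 0 0\n0 0 -15 0 0 0\n0 0 -30 0 0 0\n0 0 -40 0 0 0\n0 0 -40 0 0 0\n0 0 -40 0 0 0\n0 0 0 0 0 0\n0 0 0 0 0 0"

```text
time_s: 22.45
ee_pos: [410.1, 153.1, 248.3]
ee_rot: [179.9, 0.0, 100.9]
force: [-0.4, -1.0, -0.8]
gripper_width: 50.3
gripper_force: 0.0
```

```bash
python3 - <<'E'
from h import *
sc=vision.grab_frame("scene");tp=vision.grab_frame("top")
cv2.imwrite("pics/s7.png",np.hstack([cv2.resize(sc[180:290,190:300],(400,400),interpolation=2),cv2.resize(tp[150:250,210:310],(400,400),interpolation=2)]))
a=np.radians(10.9);X=np.array([np.cos(a),np.sin(a),0]);Y=np.array([-np.sin(a),np.cos(a),0]);O=np.array([494.2,170,0])
for t in(0,.04,.08):
  h=O+X*(110-195*np.cos(t))+[0,0,98+195*np.sin(t)]
  q=np.array(proj(vision.camera_model("scene"),h+44*Y));print(t,((q-[190,180])*400/110).round())
E
```

```text
0 [331. 170.]
0.04 [331. 161.]
0.08 [331. 152.]
```

View pics/s7.png

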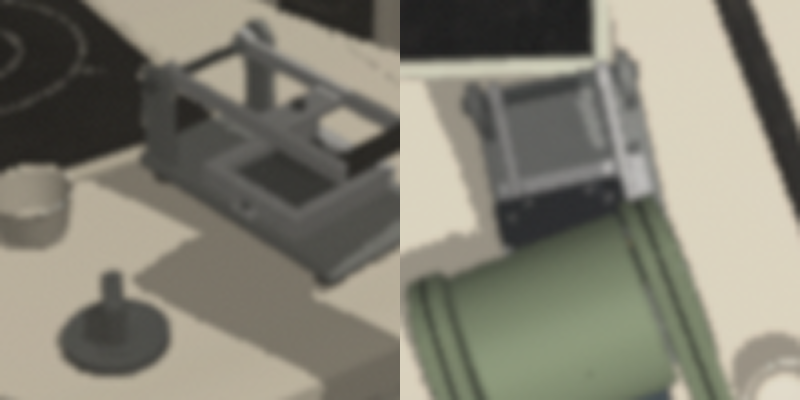

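```bash
python3 - <<'E'
from h import *
a=np.radians(10.9);X=np.array([np.cos(a),np.sin(a),0]);Y=np.array([-np.sin(a),np.cos(a),0]);O=np.array([494.2,170,0]);m=vision.camera_model("scene")
for n,p in dict(bridge=O+[0,0,98],ribtop=O+[0,0,76],cup2=[363,20,40],armL=O+44*Y+[0,0,98],armR=O-44*Y+[0,0,98],hingeL=O+110*X+44*Y+[0,0,98],hl=O-85*X+[0,0,98],rimNearCorner=O+56*Y-56*X+[0,0,44]).items(): print(n,((np.array(proj(m,p))-[190,180])*400/110).round())
E
```

```text
bridge [296. 107.]
ribtop [296. 130.]
cup2 [541. 187.]
armL [255. 127.]
armR [336.  87.]
hingeL [166.  76.]
hl [372. 148.]
rimNearCorner [294. 219.]
```

The arm and bridge positions match θ ≈ 0. To confirm by touch, I'll tap the top of the bar with shut fingers; contact should come at z ≈ 109.

Request:
hand_motion --steps "0 0 30 0 0 0\n0 0 35 0 0 0\n0 0 35 0 0 0\n0 0 20 0 0 0\n0 0 5 0 0 0\n0 0 0 0 0 0\n0 0 0 0 0 0" --jaw 0 --force 10

```text
time_s: 23.25
ee_pos: [410.6, 153.3, 123.0]
ee_rot: [179.9, -0.0, 100.9]
force: [-0.2, -0.5, 0.2]
gripper_width: 0.5
gripper_force: 0.0
```

Request:
hand_motion --steps "0 0 3 0 0 0\n0 0 3 0 0 0\n0 0 3 0 0 0\n0 0 0 0 0 0"

```text
time_s: 23.65
ee_pos: [409.9, 153.0, 113.2]
ee_rot: [-180.0, 0.0, 100.9]
force: [-0.4, 0.8, 0.4]
gripper_width: 0.3
gripper_force: 0.0
```

Request:
hand_motion --steps "0 0 2 0 0 0\n0 0 0 0 0 0"

```text
time_s: 23.85
ee_pos: [410.0, 153.1, 111.2]
ee_rot: [-180.0, 0.0, 100.9]
force: [0.2, -0.3, 0.6]
gripper_width: 0.9
gripper_force: 0.0
```

Request:
hand_motion --steps "0 0 2 0 0 0\n0 0 0 0 0 0"

```text
time_s: 24.05
ee_pos: [410.0, 153.1, 109.2]
ee_rot: [-180.0, 0.0, 100.9]
force: [-0.0, -0.6, -0.6]
gripper_width: 0.8
gripper_force: 0.0
```

Request:
hand_motion --steps "0 0 1.5 0 0 0\n0 0 0 0 0 0"

```text
time_s: 24.25
ee_pos: [410.2, 153.1, 108.3]
ee_rot: [180.0, 0.0, 100.9]
force: [-1.6, -0.5, 4.9]
gripper_width: 0.7
gripper_force: 1.9
```

Request:
hand_motion --steps "0 0 1.5 0 0 0\n0 0 0 0 0 0"

```text
time_s: 24.45
ee_pos: [410.3, 153.2, 108.1]
ee_rot: [180.0, -0.0, 101.0]
force: [-4.5, -1.0, 15.8]
gripper_width: 0.4
gripper_force: 7.7
```

Hard contact at z = 108.2, so θ ≈ 0 and the lever is down on the rib. Retreating and handing in.

Request:
hand_motion --steps "0 0 -10 0 0 0\n0 0 -30 0 0 0\n0 0 -40 0 0 0\n0 0 -30 0 0 0\n0 0 0 0 0 0\n0 0 0 0 0 0"

```text
time_s: 25.05
ee_pos: [410.1, 153.1, 216.6]
ee_rot: [179.9, -0.0, 100.9]
force: [-0.4, -0.8, -0.3]
gripper_width: 0.4
gripper_force: 0.0
```

```bash
python3 -c "
from workcell import env, vision
print(env.job_done())"
```

```text
the job is handed in; nothing more can be done
None
```

The square plate is seated in the mould rib up, the lever is down on its rib by a touch check, and the job was handed in at 25 s with no verdict shown; I viewed 12 pictures, two over the limit of 10.

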